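# Post the worn scraper blade into the used-blade bank

## Task

One of the three floor-scraper blades in the wooden block has been ground down too short to use. Lift the lid of the steel used-blade bank until it rests open on its stop, then post the short blade, ground edge first, through the slot and push it on until it drops right inside. Leave the lid standing open, as there are more blades to come, and leave the two good blades standing in the block.

Things in the scene. Friction and masses are not known exactly. Their poses are not given: they have to be found in the camera images.
- bank: used-blade bank: closed grey sheet-steel box screwed to the table, 100 mm deep (x), 150 wide (y; 192 over its foot flanges). Origin: centre of underside; z up, -x its front. Front wall 75 mm high, back wall 145; the top slopes up to the back at 35 degrees: outward normal (-0.574, 0, 0.819) in this frame. The slot, the only way in, is in the slope under the lid. Floor 4 mm.
- slot_mouth (a point): centre of the slot's mouth, 1.5 mm above the slope. Slot 108 mm long (bank's y), 9 mm wide (up the slope), rounded lips of 2.5 mm radius, then a straight throat to 16 mm below the slope and square to it: a blade goes in along (0.574, 0, -0.819) in the bank's frame, its flat sides parallel to the bank's y. 100 mm of free height below.
- flap (a joint): sprung plastic flap inside, 19 mm below the slope, that closes the throat; rad: 0 shut, about 1.4 with a blade past it. It yields to a push of 2 to 4 N, more than the blade weighs, and then rubs lightly on the blade. A blade let go less than half-way in hangs on it; from 30 mm in, it drops by its own weight. One that hangs can be pushed on with shut fingers on the middle of its back edge.
- lid (a joint): lid hinge, rad: 0 = shut on the slope, 2.356 = open on its stop, leaning 10 degrees back past upright. Free hinge: let go below 2.18 it falls shut, above it falls open onto the stop. Turns about the bank's +y axis (right-handed) through lid_hinge: the front edge goes up, then back. Lid: 3 mm steel plate, 136 mm wide, 0.22 kg.
- lid_hinge (a point): middle of the lid's hinge line, at the upper (far) end of the slope
- lid_tongue (a point): centre of the rolled end of the lid's tongue, 140 mm from the hinge line; moves with the lid and overhangs the front wall when shut. Tongue 26 mm wide (bank's y), 34 mm long beyond the lid's edge; roll 10 mm in diameter, parallel to the bank's y, free at both ends. Pinched across its 26 mm from above, it turns between the pads as the lid rises.
- block: wooden blade block 150 (x) by 124 (y) by 30 mm high, screwed down; origin at the centre of its underside. Three grooves along y, 6.8 mm wide, 20 mm deep (groove floor at z = 10 mm), at x = -50, 0 and +50 mm, a blade in each
- worn_blade: the short scraper blade: steel plate 5 mm thick (x), 100 wide (y), 56 high (z), 0.22 kg. Origin: middle of its ground lower edge (bevelled to 3 mm); z towards the back edge, which has two open bolt notches 12 mm wide, 16 deep, leaving a solid middle 46 mm wide. Stands upright, ground edge down, in any one of the grooves, 36 mm of it above the block.
- worn_top (a point): middle of the worn blade's back (upper) edge, 56 mm above its origin
- good_blade_a: a good blade, like the worn one but 80 mm high, so 60 mm stand above the block; origin at the middle of its lower edge
- good_blade_b: the other good blade, the same as good_blade_a
Things that resemble listed ones, but are neither listed nor needed, are in the scene too. Leave any blue or white look-alike of the worn_blade alone.

How it is judged (in metres and radians):
On the way, in this order (a step that is already met when the one before it is completed fails the run):
1. the lid stands open on its stop (value of joint lid above 2.28 rad), for 0.3 s.
2. the worn blade has gone through the slot and lies inside the bank (z of worn_blade in the frame of bank between 0 and 0.062 m and z of worn_top in the frame of bank between 0 and 0.075 m and x of worn_top in the frame of bank between -0.05 and 0.05 m and y of worn_top in the frame of bank between -0.075 and 0.075 m), for 0.2 s.
At the end, for the whole second after the job is handed in: The whole worn blade lies at rest inside the bank (lower-edge middle under 62 mm, back-edge middle under 75 mm above the underside). The lid stands within 4 degrees of its stop. Both good blades stand in the block, raised at most 10 mm and tilted less than 17 degrees (all of step 2 and value of joint lid above 2.28 rad and linear speed of worn_blade below 0.05 m/s and angle between each of good_blade_a, good_blade_b's own z axis and vertical below 0.3 rad and z of each of good_blade_a, good_blade_b in the frame of block below 0.02 m); the robot touches nothing.
It fails at once if a good blade is taken out of its groove (distance of any of good_blade_a, good_blade_b from where it was at the start of the episode above 0.025 m).
It also fails if it takes over 58 s, if anything falls off the work surface, if the arm or the gripper's body presses on something with over 40 N, if the wrist force passes 120 N, or if a joint passes its speed limit or range.

## Robot

A 6-joint arm with a two-finger parallel gripper is mounted at the origin on a cart in front of the work surface, level with it; the furniture and walls round the work are solid. World frame = base frame: x ahead of the robot, y to its left, z up, the work surface at z = 0. Lengths are in mm, angles in rad, forces in N, time in s.
With the tool pointing down it reaches from about 350 to 975 mm from the base axis. Payload 7.1 kg.
Tool frame: the origin (TCP) lies on the centre line of the jaws, within the pads' length; the fingertips stand 17 mm ahead of it and the grasp point (between the pads) lies 2 mm behind it (tip_extent is the distance from the TCP to the fingertips, in mm); z points along the fingers, y is the line along which they close (so a half turn about z gives the same grasp; the last joint's range is limited). The gripper opens to 88 mm and grips with 3 to 60 N. Pads are 20 mm wide; open, the fingers measure 115 mm over their backs; the gripper's body (75 mm by 178 mm) begins 61 mm behind the grasp point.
Start: joints at [1.151, 0.423, 1.63, -0, 1.089, -0.019], TCP at [243.815, 575.464, 239.675] pointing down, gripper open.
Joint ranges: [-3, 3], [-0.9, 2.11], [0.09, 2.58], [-1.31, 4.45], [0.11, 2.69], [-2.54, 2.54]. Speed limits (rad/s): [2.39, 2.39, 3.01, 3.14, 3.14, 3.14].

## Interface

Orientations are given as a rotation vector (axis times angle).
In Python, from workcell import get_obs, get_image, camera_model, close_job, look_for, outline_of, pinpoint, tip_extent gives the robot as it stands.
- The arm moves only by the shell command python3 -m jog 'ROWS'. ROWS is text: rows parted by semicolons, each of 7 numbers parted by spaces: the shift along the tool's x, y, z as a fraction of full scale, then the turn, a rotation vector about the tool's x, y, z as a fraction of full scale, then the closure, from -1 (fully open) to 1 (shut). A call has 1 to 8 rows; each row is the pose to reach, as a shift and turn from the pose commanded when the call began, along the tool's axes at that moment; what a row does not reach only later rows make up. Full scale, the value 1, is 0.2 m for a shift and 30 degrees for a turn. A row lasts 1/10 s, in which the tool goes at most 50 mm and 8.59 degrees, less where a joint would pass 70% of its speed; a pose out of reach is approached as far as the arm can. A call with a number of a shift or a turn outside -1 to 1 is refused whole. A call with a gripper value outside its range is refused whole. The fingers move at their own pace and stop on an object; the grip force is fixed at half the most. Time passes only in rows, so rows that repeat a pose let the fingers close. It gives the time, the measured TCP pose, the force, the opening and the grip force at its end, in the units of the state.
- get_obs(): the state, without advancing time (a new reading comes with each control period).
- get_image(name): name is "side" or "top" or "wrist"; returns the picture (400x640x3 uint8, red, green, blue); there is no depth.
- camera_model(name): a dict with "fx", "fy", "cx", "cy" (pixels), "dist_coeffs" ([k1, k2, p1, p2, k3] as OpenCV has them; the pictures are not rectified), "origin" and "orientation" of the camera in the world; the wrist camera has in their place "tool_from_camera" (4x4, takes a point from camera to tool coordinates, whose origin is the TCP and whose axes are the flange's). Camera axes: x right, y down, z forward; pixel columns grow to the right and rows downward; lengths in mm; the calibration is good to about 2 mm. A picture is of the moment at which its call begins: read the wrist's pose just before it. camera_model takes no time and is no camera call.
- close_job(): hands the job in; it is judged then, once.
Trained networks look in the newest picture that a camera, given by its name, has taken for a name from the list of things; names that differ only in an ending like _2 or _b are one class to them, and where a whole thing is asked for, a point or a joint stands for the part that bears it (a point fixed in the world has none). Each returns a list of dicts, best first, with "confidence" (0 to 1); they miss things now and then, are a little off and sometimes report something else, mostly with a low value. They report only what shows in the picture. A call takes as long as a camera call. They do not tell look-alikes from the thing itself.
- look_for(target, camera): "xyz" ([x, y, z] in mm, in the coordinates of the camera as it stood for that picture, good to about 4 mm: the middle of the surface that is visible of it).
- outline_of(target, camera): "mask" (400x640 bool, what is visible of it).
- pinpoint(target, camera): "xyz" ([x, y, z] in mm, in the coordinates of the camera as it stood for that picture, good to about 4 mm: a listed point, or the origin of a listed thing).
The state is a dict: "t": time; "qpos": joint angles; "qvel": joint speeds; "joint_torque": joint torques, N m; "ee_pos": TCP position; "orientation": TCP orientation; "ft_force": force on the tool from outside, world axes, zero at the start; "moment": the same for the moment, N m; "width": finger opening in mm; "grasp_force": force on a finger pad.
Only numpy, scipy, OpenCV 4.12 (cv2) and the standard library are available. Lean on these libraries where they do the work, as an engineer would, in place of code of your own. Each camera call takes 0.05 s, during which the arm holds its last target. There are 200 camera calls.

## Working session

There is one attempt and no reset: what is moved stays moved. The work goes in short steps, Python scripts to look and compute and a shell command to move; the robot and the scene stay as the last step left them, time stands still between calls to the robot, and variables do not carry over. Pictures are saved under pics/ and viewed, at most 10 in all, crops included, and the job is handed in when it is done.

```bash
mkdir -p pics; ls
cat > h.py <<'E'
import numpy as np, cv2
from scipy.spatial.transform import Rotation as R
from workcell import *
def cam(name):
    m=camera_model(name)
    if 'tool_from_camera' in m:
        o=get_obs(); T=np.eye(4); T[:3,:3]=R.from_rotvec(o['orientation']).as_matrix(); T[:3,3]=o['ee_pos']
        return m,T@np.array(m['tool_from_camera'])
    T=np.eye(4); q=np.array(m['orientation'],float)
    T[:3,:3]=q if q.shape==(3,3) else R.from_rotvec(q).as_matrix(); T[:3,3]=m['origin']; return m,T
def w(T,p): return T[:3,:3]@np.array(p)+T[:3,3]
def proj(name,P,mT=None):
    m,T=mT or cam(name); Pc=(np.atleast_2d(P)-T[:3,3])@T[:3,:3]
    K=np.array([[m['fx'],0,m['cx']],[0,m['fy'],m['cy']],[0,0,1.]])
    return cv2.projectPoints(Pc,np.zeros(3),np.zeros(3),K,np.array(m['dist_coeffs'],float))[0][:,0]
def ray(name,uv,mT=None):
    m,T=mT or cam(name); K=np.array([[m['fx'],0,m['cx']],[0,m['fy'],m['cy']],[0,0,1.]])
    n=cv2.undistortPoints(np.array([[uv]],float),K,np.array(m['dist_coeffs'],float))[0,0]
    return T[:3,3],T[:3,:3]@np.array([n[0],n[1],1.])
def atz(name,uv,z,mT=None):
    o,d=ray(name,uv,mT); return o+d*(z-o[2])/d[2]
E
python3 - <<'E'
from h import *
print(get_obs())
np.set_printoptions(precision=1,suppress=True)
for c in ['side','top','wrist']:
    m,T=cam(c); im=get_image(c); cv2.imwrite(f'pics/{c}0.png',im[:,:,::-1]); print(c,m['fx'],T[:3,3],T[:3,2])
    for n in ['bank','slot_mouth','lid_hinge','lid_tongue','block','worn_blade','worn_top','good_blade_a']:
        print(n,[(w(T,d['xyz']).round(0).tolist(),round(d['confidence'],2)) for d in pinpoint(n,c)])
E
```

```text
pics
{'t': 0.0, 'qpos': array([ 1.15102481e+00,  4.23820307e-01,  1.63064265e+00,  1.04150855e-05,
        1.08861404e+00, -1.90219226e-02]), 'qvel': array([ 0.0012727 ,  0.00089518,  0.00044463,  0.00122222, -0.00015345,
       -0.00198674]), 'joint_torque': array([ 9.01245094e-04, -5.44638813e+01, -2.73655790e+01,  6.44158269e-02,
        2.29493296e-02, -9.59846466e-05]), 'ee_pos': array([243.59719128, 575.02206656, 238.93310461]), 'orientation': array([-6.25233251e-01, -3.07840809e+00,  2.27232720e-03]), 'ft_force': array([ 0.14389871, -0.30471811, -0.18171427]), 'moment': array([ 0.02179997, -0.05676746, -0.01180523]), 'grasp_force': 0.0, 'width': 87.72063818522558}
side 431.27533042067205 [461.9 844.1 561. ] [ 0.1 -0.8 -0.5]
bank [([550.0, -134.0, 2.0], 0.86)]
slot_mouth [([539.0, -131.0, 108.0], 0.96)]
lid_hinge [([584.0, -137.0, 142.0], 0.95)]
lid_tongue [([466.0, -122.0, 65.0], 0.93)]
block [([540.0, 224.0, -2.0], 0.91)]
worn_blade [([490.0, 228.0, 8.0], 0.97), ([345.0, -106.0, -4.0], 0.81), ([335.0, 184.0, 1.0], 0.77), ([511.0, 55.0, -3.0], 0.64), ([750.0, -42.0, -0.0], 0.5
[... 320 characters left out ...]
.0], 0.61)]
slot_mouth [([535.0, -132.0, 104.0], 0.91)]
lid_hinge [([582.0, -139.0, 138.0], 0.93)]
lid_tongue [([469.0, -120.0, 64.0], 0.59)]
block [([536.0, 222.0, 0.0], 0.81)]
worn_blade [([747.0, -43.0, 0.0], 0.78), ([333.0, 182.0, -1.0], 0.75), ([343.0, -113.0, -0.0], 0.67), ([508.0, 56.0, 1.0], 0.61)]
worn_top [([746.0, -42.0, 56.0], 0.9), ([491.0, 228.0, 66.0], 0.69), ([340.0, -109.0, 58.0], 0.65), ([507.0, 57.0, 57.0], 0.49), ([337.0, 186.0, 58.0], 0.48)]
good_blade_a [([579.0, 204.0, 9.0], 0.89), ([537.0, 214.0, 10.0], 0.87)]
wrist 328.0022901758807 [177.2 605.3 384.8] [ 0.2 -0.1 -1. ]
bank []
slot_mouth []
lid_hinge []
lid_tongue []
block []
worn_blade []
worn_top []
good_blade_a []
```

View pics/top0.png

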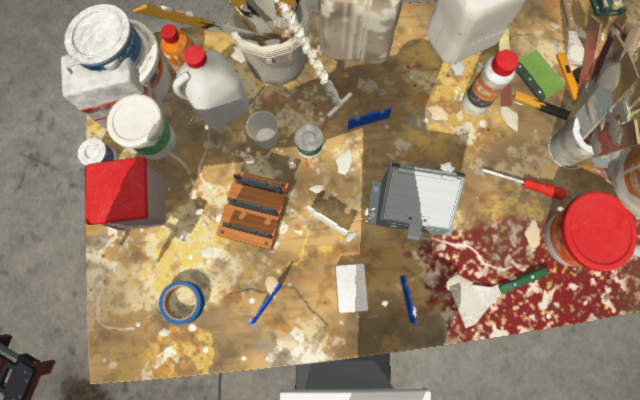

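View pics/side0.png

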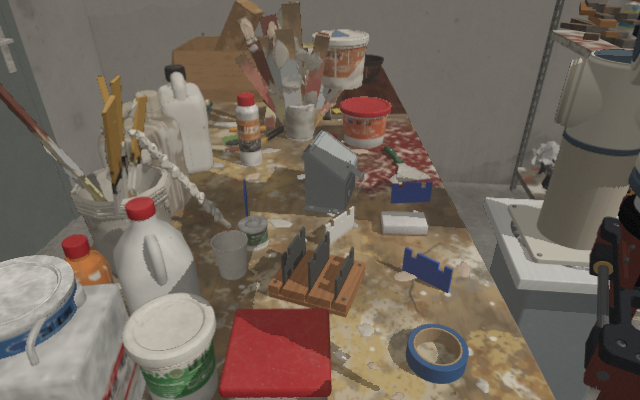

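Top view: the bank is at about (420,200), its tongue at (415,228) facing the robot, and the block at (253,210). The side view shows the nearest blade in the block, about (340,265), is the short one, at world (490,228). I'll move over the tongue first.

```bash
R="-.8 -.92 .06 0 0 0 -1"; python3 -m jog "-.8 -.92 .06 0 0 0 -1;-.8 -.92 .06 0 0 0 -1;-.8 -.92 .06 0 0 0 -1;-.8 -.92 .06 0 0 0 -1;-.8 -.92 .06 0 0 0 -1"
python3 -m jog "-.8 -.92 .06 0 0 0 -1;-.8 -.92 .06 0 0 0 -1;-.8 -.92 .06 0 0 0 -1;-.8 -.92 .06 0 0 0 -1;-.8 -.92 .06 0 0 0 -1"
python3 -m jog "-.8 -.92 .06 0 0 -.49 -1;-.8 -.92 .06 0 0 -.49 -1;-.8 -.92 .06 0 0 -.49 -1;-.8 -.92 .06 0 0 -.49 -1;-.8 -.92 .06 0 0 -.49 -1;-.8 -.92 .06 0 0 -.49 -1"
```

```text
t: 1.85
ee_pos: [319.5, 341.5, 227.7]
orientation: [0.625, 3.079, -0.0]
ft_force: [0.9, 0.5, -0.1]
width: 87.9
grasp_force: 0.0
t: 2.35
ee_pos: [395.3, 109.7, 215.9]
orientation: [0.626, 3.078, 0.001]
ft_force: [1.1, 0.6, 0.3]
width: 87.7
grasp_force: 0.0
t: 2.95
ee_pos: [472.1, -124.3, 203.9]
orientation: [0.232, 3.131, -0.002]
ft_force: [-0.1, 1.2, -0.5]
width: 87.9
grasp_force: 0.0
```

Run:
```python
from h import *
np.set_printoptions(precision=1,suppress=True)
o=get_obs(); print(o['t'],o['ee_pos'],o['orientation'],o['qpos'],o['ft_force'])
c='wrist'; m,T=cam(c); im=get_image(c); cv2.imwrite(f'pics/{c}1.png',im[:,:,::-1]); print(T[:3,3],T[:3,2])
for n in ['bank','slot_mouth','lid_hinge','lid_tongue']:
    print(n,[(w(T,d['xyz']).round(0).tolist(),round(d['confidence'],2)) for d in pinpoint(n,c)])
```

```text
2.95 [ 472.1 -124.3  203.9] [ 0.2  3.1 -0. ] [-0.3  0.3  2.  -0.   0.9 -1.7] [-0.1  1.2 -0.5]
[ 400.2 -111.8  348.9] [ 0.3 -0.  -1. ]
bank [([541.0, -128.0, 1.0], 0.59)]
slot_mouth [([535.0, -132.0, 107.0], 0.84)]
lid_hinge [([577.0, -140.0, 142.0], 0.79)]
lid_tongue [([470.0, -116.0, 68.0], 0.64), ([542.0, -128.0, 1.0], 0.22)]
```

View pics/wrist1.png

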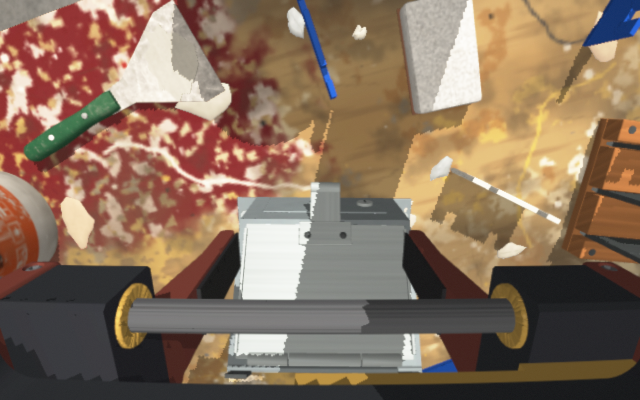

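The tongue roll shows at about (326,185), with the bank's front edges level in the picture. That puts the bank's yaw close to the tool's, about -8.5°. I'll refine from pixels.

Run:
```python
from h import *
np.set_printoptions(precision=1,suppress=True)
mT=cam('wrist'); im=cv2.imread('pics/wrist1.png')
cv2.imwrite('pics/w1c.png',cv2.resize(im[170:260,225:425],None,fx=4,fy=4,interpolation=cv2.INTER_CUBIC))
for uv,z in [((326,185),65),((240,198),75),((411,198),75)]: print(uv,atz('wrist',uv,z,mT))
# fit bank pose (x,y,yaw) from detections, geometry: hinge (hx,0,145-ish), tongue=hinge-140*(c,0,s)
print(proj('wrist',[[467,-119.5,65],[536.5,-132,106],[581,-138.7,142]],mT))
```

```text
(326, 185) [ 462.5 -111.4   65. ]
(240, 198) [ 461.1 -186.6   75. ]
(411, 198) [482.2 -39.9  75. ]
[[317.7 191.1]
 [314.5 285.6]
 [313.6 362. ]]
```

View pics/w1c.png

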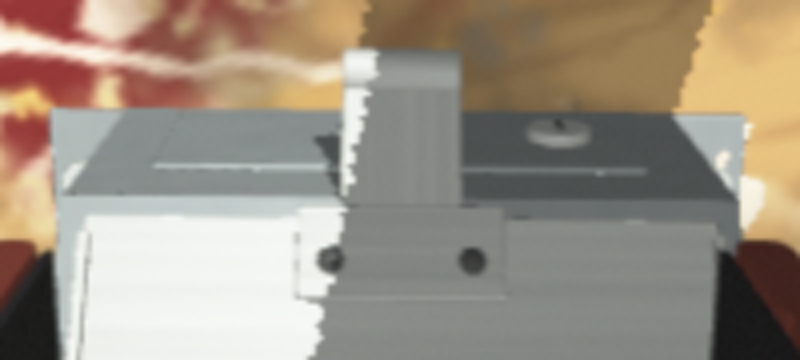

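Run:
```python
from h import *
np.set_printoptions(precision=1,suppress=True)
mT=cam('wrist')
for n,a,b,z in [('flange',(237.7,197.2),(411.2,198.8),2),('walltop',(241.2,218.7),(408.7,220.7),75),('lid',(247,223.7),(403.7,225.6),82),('tongue',(310.7,187),(340,187),66)]:
    A,B=atz('wrist',a,z,mT),atz('wrist',b,z,mT); d=B-A
    print(n,A,B,'mid',(A+B)/2,'len',np.linalg.norm(d),'yaw',np.degrees(np.arctan2(-d[0],d[1])))
```

```text
flange [ 476.6 -210.1    2. ] [505.5 -21.8   2. ] mid [ 491. -116.    2.] len 190.50328149876606 yaw -8.733531793660939
walltop [ 479.7 -189.4   75. ] [502.7 -43.3  75. ] mid [ 491.2 -116.4   75. ] len 147.87784971111077 yaw -8.915940598037944
lid [ 482.8 -183.3   82. ] [503.8 -49.6  82. ] mid [ 493.3 -116.4   82. ] len 135.34149306088392 yaw -8.93264580169172
tongue [ 462.2 -125.    66. ] [465.9 -99.4  66. ] mid [ 464.  -112.2   66. ] len 25.9215423213778 yaw -8.182365437328581
```

Run:
```python
from h import *
np.set_printoptions(precision=1,suppress=True)
o=get_obs(); Rt=R.from_rotvec(o['orientation']).as_matrix(); p=np.array(o['ee_pos'])
print(camera_model('wrist')['tool_from_camera'])
print(Rt, 'tip',proj('wrist',[p+Rt[:,2]*17,p,p+Rt[:,2]*17+Rt[:,1]*44,p+Rt[:,2]*17-Rt[:,1]*44,p+Rt[:,2]*140]))
def bank(ox,oy,yaw):
    Q=R.from_euler('z',yaw,degrees=True).as_matrix()
    P=np.array([[-50,-75,75],[-50,75,75],[50,75,145],[50,-75,145],[-50,75,0],[50,75,0]],float)
    return P@Q.T+[ox,oy,0]
ims=[]
for c,(u,v) in [('top',(360,140)),('side',(290,110))]:
    im=get_image(c)[:,:,::-1].copy(); im=cv2.resize(im[v:v+120,u:u+120],None,fx=5,fy=5,interpolation=cv2.INTER_CUBIC) if c=='top' else cv2.resize(im[v:v+120,u:u+80],None,fx=5,fy=5)
    for (a,col) in [((540.5,-124,-8.9),(0,0,255)),((542,-132,-8.9),(0,255,0))]:
        uv=((proj(c,bank(*a))-[u,v]+.5)*5).astype(int)
        for i,j in [(0,1),(1,2),(2,3),(3,0),(1,4),(4,5),(2,5)]: cv2.line(im,tuple(map(int,uv[i])),tuple(map(int,uv[j])),col,1)
    ims.append(im)
cv2.imwrite('pics/cmp.png',cv2.resize(np.hstack(ims),(800,480)))
```

```text
[[   0.    -1.    -0.3   72.6]
 [   1.     0.     0.     1.7]
 [  -0.    -0.3    1.  -145.1]
 [   0.     0.     0.     1. ]]
[[-1.   0.1 -0. ]
 [ 0.1  1.   0. ]
 [ 0.   0.  -1. ]] tip [[317.6 250.1]
 [317.3 264.5]
 [399.6 250. ]
 [235.7 249.9]
 [318.9 193.5]]
```

View pics/cmp.png

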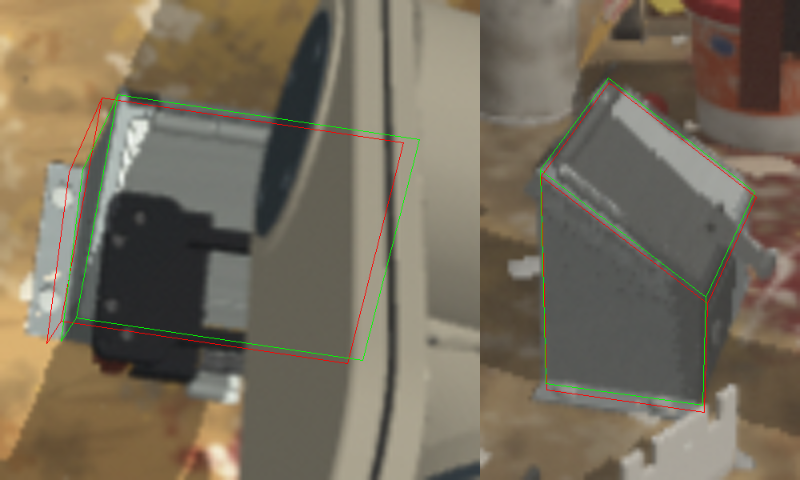

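The green hypothesis, bank origin at (542,-132), fits both fixed cameras. The wrist camera is a few millimetres off laterally, so I'll descend with open fingers and centre on what it shows.

```bash
python3 -m jog ".03 .026 .3 0 0 .01 -1;.03 .026 .5 0 0 .01 -1;.03 .026 .68 0 0 .01 -1;.03 .026 .68 0 0 .01 -1;.03 .026 .68 0 0 .01 -1"
python3 - <<'E'
from h import *
np.set_printoptions(precision=1,suppress=True)
o=get_obs(); print(o['t'],o['ee_pos'],o['orientation'],o['ft_force'])
c='wrist'; m,T=cam(c); im=get_image(c); cv2.imwrite(f'pics/{c}2.png',im[:,:,::-1])
for n in ['lid_tongue']:
    print(n,[(w(T,d['xyz']).round(0).tolist(),round(d['confidence'],2)) for d in pinpoint(n,c)])
E
```

```text
t: 3.8
ee_pos: [465.1, -113.2, 68.0]
orientation: [-0.232, -3.132, -0.0]
ft_force: [-0.5, -0.5, 0.2]
width: 87.7
grasp_force: 0.0
3.8 [ 465.1 -113.2   68. ] [-0.2 -3.1 -0. ] [-0.5 -0.5  0.2]
lid_tongue [([467.0, -117.0, 70.0], 0.7)]
```

View pics/wrist2.png

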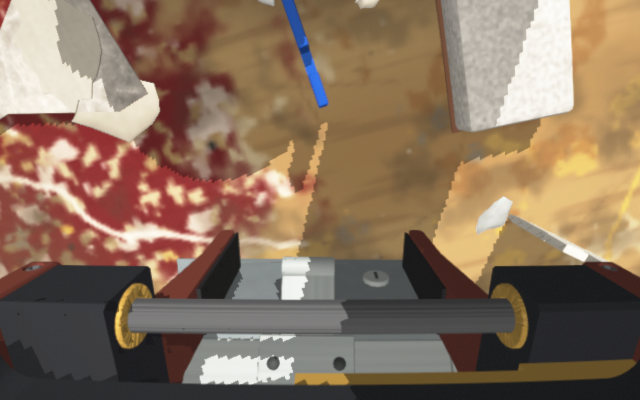

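Tongue centre is at column 308 and the finger centre at about 321, so the tongue is about 6.5 mm towards -y. I'll shift and close.

```bash
python3 -m jog "0 -.032 .015 0 0 0 -1;0 -.032 .015 0 0 0 -1;0 -.032 .015 0 0 0 -1;0 -.032 .015 0 0 0 1;0 -.032 .015 0 0 0 1;0 -.032 .015 0 0 0 1;0 -.032 .015 0 0 0 1;0 -.032 .015 0 0 0 1"
python3 -m jog "0 0 0 0 0 0 1;0 0 0 0 0 0 1;0 0 0 0 0 0 1;0 0 0 0 0 0 1"
```

```text
t: 4.7
ee_pos: [464.2, -120.3, 64.6]
orientation: [-0.234, -3.133, -0.0]
ft_force: [-0.1, -0.3, 0.0]
width: 51.1
grasp_force: 0.0
t: 5.1
ee_pos: [464.3, -119.8, 64.6]
orientation: [-0.236, -3.133, -0.001]
ft_force: [1.7, 5.3, 0.1]
width: 25.3
grasp_force: 30.0
```

```bash
python3 -m jog ".061 0 -.106 0 0 0 1;.103 0 -.22 0 0 0 1;.124 0 -.341 0 0 0 1;.124 0 -.463 0 0 0 1;.103 0 -.583 0 0 0 1;.061 0 -.698 0 0 0 1;0 0 -.803 0 0 0 1;-.078 0 -.897 0 0 0 1"
python3 -m jog "-.093 0 -.079 0 0 0 1;-.199 0 -.14 0 0 0 1;-.314 0 -.182 0 0 0 1;-.434 0 -.203 0 0 0 1;-.52 0 -.205 0 0 0 1;-.58 0 -.2 0 0 0 1;-.58 0 -.2 0 0 0 1;-.58 0 -.2 0 0 0 1"
python3 - <<'E'
from h import *
o=get_obs(); print(o['ee_pos'],o['ft_force'],o['width'])
c='side'; m,T=cam(c); im=get_image(c); cv2.imwrite('pics/side1.png',im[:,:,::-1])
for n in ['lid_hinge','lid_tongue']:
    print(n,[(w(T,d['xyz']).round(0).tolist(),round(d['confidence'],2)) for d in pinpoint(n,c)])
E
```

```text
t: 5.9
ee_pos: [479.4, -122.1, 244.8]
orientation: [-0.235, -3.132, -0.001]
ft_force: [6.7, 0.5, -9.2]
width: 25.7
grasp_force: 30.0
t: 6.7
ee_pos: [594.9, -140.3, 284.6]
orientation: [0.234, 3.131, -0.001]
ft_force: [1.5, -0.8, 4.8]
width: 25.7
grasp_force: 30.0
[ 594.92715716 -140.28934921  284.58862055] [ 1.48455281 -0.84995164  4.83367639] 25.69174190479109
lid_hinge [([583.0, -136.0, 141.0], 0.62)]
lid_tongue [([598.0, -145.0, 281.0], 0.9)]
```

```bash
python3 -m jog "0 0 0 0 0 0 -1;0 0 0 0 0 0 -1;0 0 0 0 0 0 -1;0 0 0 0 0 0 -1;0 0 -.12 0 0 0 -1;0 0 -.25 0 0 0 -1;0 0 -.25 0 0 0 -1"
python3 -m jog ".39 .83 .2 0 0 1 -1;.39 .83 .2 0 0 1 -1;.39 .83 .2 0 0 1 -1;.39 .83 .2 0 0 1 -1;.39 .83 .2 0 0 1 -1;.39 .83 .2 0 0 1 -1"
python3 -m jog ".75 .52 .4 0 0 1 -1;.75 .52 .4 0 0 1 -1;.75 .52 .4 0 0 1 -1;.75 .52 .4 0 0 1 -1;.75 .52 .4 0 0 1 -1;.75 .52 .4 0 0 1 -1"
python3 -m jog "0 0 0 0 0 1 -1;0 0 0 0 0 1 -1;0 0 0 0 0 1 -1;0 0 0 0 0 1 -1;0 0 0 0 0 1 -1"
python3 -m jog "0 0 0 0 0 .22 -1;0 0 0 0 0 .22 -1;0 0 0 0 0 .22 -1;0 0 0 0 0 .22 -1;0 0 0 0 0 .22 -1"
python3 - <<'E'
from h import *
np.set_printoptions(precision=2,suppress=True)
o=get_obs(); print(o['t'],o['ee_pos'],o['orientation'],o['qpos'],o['qvel'])
c='wrist'; m,T=cam(c); im=get_image(c); cv2.imwrite('pics/wrist3.png',im[:,:,::-1])
for n in ['block','worn_blade','worn_top','good_blade_a']:
    print(n,[(w(T,d['xyz']).round(0).tolist(),round(d['confidence'],2)) for d in pinpoint(n,c)])
c='side'; m,T=cam(c); im=get_image(c); cv2.imwrite('pics/side2.png',im[:,:,::-1])
for n in ['lid_hinge','lid_tongue','slot_mouth']:
    print(n,[(w(T,d['xyz']).round(0).tolist(),round(d['confidence'],2)) for d in pinpoint(n,c)])
E
```

```text
t: 7.55
ee_pos: [596.0, -140.3, 337.5]
orientation: [0.234, 3.127, -0.002]
ft_force: [-1.0, -0.1, 0.9]
width: 78.1
grasp_force: 0.0
t: 8.15
ee_pos: [541.5, 36.5, 293.3]
orientation: [-1.033, -2.966, 0.001]
ft_force: [-0.7, -0.4, -0.0]
width: 88.1
grasp_force: 0.0
t: 8.75
ee_pos: [489.6, 210.7, 213.4]
orientation: [-1.765, -2.599, 0.002]
ft_force: [0.8, -0.1, 0.4]
width: 87.7
grasp_force: 0.0
t: 9.25
ee_pos: [491.1, 208.8, 215.0]
orientation: [2.382, 2.047, 0.002]
ft_force: [-1.0, 0.1, 1.1]
width: 88.0
grasp_force: 0.0
t: 9.75
ee_pos: [489.7, 210.4, 214.2]
orientation: [2.493, 1.911, 0.0]
ft_force: [0.8, 0.4, -0.7]
width: 87.7
grasp_force: 0.0
9.75 [489.68 210.42 214.15] [2.49 1.91 0.  ] [ 0.38  0.32  1.85 -0.    0.97  0.65] [ 0.01  0.    0.    0.   -0.    0.01]
block [([535.0, 222.0, -2.0], 0.8)]
worn_blade [([487.0, 228.0, 9.0], 0.72), ([509.0, 61.0, -3.0], 0.64), ([331.0, 194.0, 2.0], 0.59)]
worn_top [([488.0, 229.0, 68.0], 0.77), ([486.0, 228.0, 9.0], 0.63), ([332.0, 188.0, 55.0], 0.57)]
good_blade_a [([537.0, 213.0, 13.0], 0.87), ([587.0, 210.0, 8.0], 0.82)]
lid_hinge []
lid_tongue [([605.0, -143.0, 282.0], 0.77)]
slot_mouth [([536.0, -133.0, 108.0], 0.58)]
```

View pics/wrist3.png

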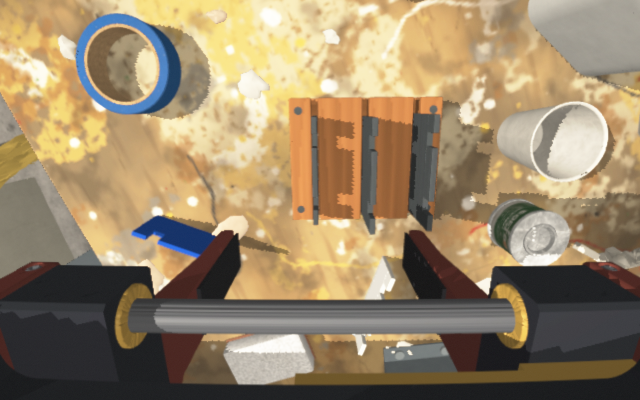

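The worn blade is edge-on at columns 312-318, rows 115-222, and both good blades are to its right. The block edges are vertical in the picture, so the tool's yaw of about -15° matches. Now the mask for sub-pixel numbers.

Run:
```python
from h import *
np.set_printoptions(precision=2,suppress=True)
mT=cam('wrist'); o=get_obs(); print(o['t'],o['ee_pos'],o['orientation'])
for d in outline_of('worn_blade','wrist')[:2]:
    M=d['mask']; v,u=np.nonzero(M); print(d['confidence'],M.sum(),u.min(),u.max(),v.min(),v.max())
    if u.mean()>340 or u.mean()<280: continue
    for r in range(v.min(),v.max()+1,8): 
        k=u[v==r]; print(r,k.min(),k.max(),end=' | ')
    print()
d=outline_of('block','wrist')[0]; M=d['mask']; v,u=np.nonzero(M)
for r in (100,110,120,140,160,180,200,212): 
    k=u[v==r]; a=atz('wrist',(k.min(),r),30,mT); print(r,k.min(),k.max(),a)
```

```text
10.2 [489.52 210.69 214.07] [ 2.49  1.91 -0.  ]
0.84 918 355 394 255 354
0.72 631 311 318 116 224
116 313 315 | 124 312 317 | 132 312 317 | 140 312 317 | 148 312 317 | 156 312 317 | 164 312 318 | 172 313 318 | 180 313 318 | 188 313 318 | 196 313 318 | 204 314 318 | 212 314 318 | 220 314 318 | 
100 289 442 [480.79 299.19  30.  ]
110 289 441 [478.14 290.21  30.  ]
120 290 412 [476.39 280.84  30.  ]
140 290 439 [470.9  262.24  30.  ]
160 291 409 [466.22 242.82  30.  ]
180 292 408 [461.38 222.8   30.  ]
200 293 407 [456.37 202.14  30.  ]
212 293 434 [452.67 189.58  30.  ]
```

Run:
```python
from h import *
np.set_printoptions(precision=2,suppress=True)
mT=cam('wrist')
A=atz('wrist',(314.7,115.5),66,mT);B=atz('wrist',(316.4,224.5),66,mT);d=A-B
print(A,B,(A+B)/2,np.linalg.norm(d),'yaw',np.degrees(np.arctan2(-d[0],d[1])))
o=get_obs();Rt=R.from_rotvec(o['orientation']).as_matrix();p=np.array(o['ee_pos'])
print('tool delta to mid',Rt.T@((A+B)/2-p))
# predicted vs actual fingertip col
print(proj('wrist',[p+Rt[:,2]*17+Rt[:,1]*44,p+Rt[:,2]*17-Rt[:,1]*44],mT))
```

```text
[501.63 279.02  66.  ] [476.59 182.02  66.  ] [489.11 230.52  66.  ] 100.17780572667617 yaw -14.469760475672253
tool delta to mid [ 19.06  -5.55 148.07]
[[403.84 252.25]
 [240.32 252.13]]
```

```bash
python3 -m jog ".09 -.026 .3 0 0 -.019 .2;.09 -.026 .3 0 0 -.019 .2;.09 -.026 .3 0 0 -.019 .2;.09 -.026 .3 0 0 -.019 .2;.09 -.026 .3 0 0 -.019 .2;.09 -.026 .3 0 0 -.019 .2;.09 -.026 .3 0 0 -.019 .2;.09 -.026 .3 0 0 -.019 .2"
python3 - <<'E'
from h import *
np.set_printoptions(precision=2,suppress=True)
o=get_obs(); print(o['width'],o['ee_pos'],o['orientation'])
mT=cam('wrist'); get_image('wrist')
for d in outline_of('worn_blade','wrist')[:4]:
    v,u=np.nonzero(d['mask'])
    if abs(u.mean()-318)>25: continue
    r0,r1=v.min(),v.max(); c=lambda r:(u[v==r].min()+u[v==r].max())/2
    print(d['confidence'],r0,r1)
    A=atz('wrist',(c(r0+6),r0-.5),66,mT);B=atz('wrist',(c(r1-6),r1+.5),66,mT);e=A-B
    Rt=R.from_rotvec(o['orientation']).as_matrix()
    print(A,B,(A+B)/2,np.linalg.norm(e),np.degrees(np.arctan2(-e[0],e[1])),'delta',Rt.T@((A+B)/2-o['ee_pos']))
E
```

```text
t: 11.1
ee_pos: [489.5, 229.3, 154.7]
orientation: [2.486, 1.921, 0.001]
ft_force: [-0.7, 0.2, 0.7]
width: 35.3
grasp_force: 0.0
35.29489798015807 [489.5  229.32 154.69] [2.49 1.92 0.  ]
0.98 139 271
[501.99 282.26  66.  ] [476.3  182.15  66.  ] [489.14 232.2   66.  ] 103.35207126933312 -14.389106804882278 delta [ 2.64 -1.14 88.69]
```

```bash
python3 -m jog ".006 -.003 .2 0 0 0 .2;.006 -.003 .38 0 0 0 .2;.006 -.003 .434 0 0 0 .2;.006 -.003 .434 0 0 0 .2;.006 -.003 .434 0 0 0 1;.006 -.003 .434 0 0 0 1;.006 -.003 .434 0 0 0 1;.006 -.003 .434 0 0 0 1"
python3 -m jog "0 0 0 0 0 0 1;0 0 0 0 0 0 1;0 0 0 0 0 0 1;0 0 0 0 0 0 1"
```

```text
t: 12.0
ee_pos: [489.5, 230.9, 68.3]
orientation: [2.485, 1.921, 0.003]
ft_force: [0.4, 0.2, 0.7]
width: 6.8
grasp_force: 0.0
t: 12.4
ee_pos: [489.4, 230.9, 68.2]
orientation: [2.485, 1.921, 0.002]
ft_force: [-1.2, -0.0, 6.7]
width: 5.3
grasp_force: 30.0
```

```bash
python3 -m jog "0 0 -.15 0 0 0 1;0 0 -.3 0 0 0 1;0 0 -.5 0 0 0 1;0 0 -.7 0 0 0 1;0 0 -.7 0 0 0 1;0 0 -.7 0 0 0 1"
python3 - <<'E'
from h import *
np.set_printoptions(precision=1,suppress=True)
ims=[]
for c in ['top','side']:
    m,T=cam(c); im=get_image(c)[:,:,::-1].copy()
    for n in ['slot_mouth','lid_hinge','bank','worn_blade','worn_top','good_blade_a']:
        print(c,n,[(w(T,d['xyz']).round(0).tolist(),round(d['confidence'],2)) for d in pinpoint(n,c)][:5])
    cv2.imwrite(f'pics/{c}3.png',im)
    u,v=(365,145) if c=='top' else (290,115); n=100
    im=cv2.resize(im[v:v+n,u:u+n],None,fx=4,fy=4,interpolation=cv2.INTER_CUBIC)
    ims.append(im)
cv2.imwrite('pics/cmp2.png',np.hstack(ims))
E
```

```text
t: 13.0
ee_pos: [489.0, 230.7, 207.7]
orientation: [2.485, 1.921, 0.002]
ft_force: [-0.9, -1.1, -2.7]
width: 4.6
grasp_force: 30.0
top slot_mouth [([530.0, -133.0, 107.0], 0.94)]
top lid_hinge [([583.0, -137.0, 142.0], 0.72)]
top bank [([541.0, -129.0, 6.0], 0.98)]
top worn_blade [([344.0, -115.0, 1.0], 0.69), ([333.0, 183.0, 3.0], 0.53), ([512.0, 57.0, 5.0], 0.47), ([583.0, 209.0, 9.0], 0.43)]
top worn_top [([508.0, 56.0, 57.0], 0.78), ([342.0, -110.0, 58.0], 0.71), ([746.0, -43.0, 53.0], 0.64)]
top good_blade_a [([536.0, 214.0, 8.0], 0.71), ([579.0, 204.0, 7.0], 0.54)]
side slot_mouth [([537.0, -136.0, 110.0], 0.67)]
side lid_hinge [([584.0, -136.0, 142.0], 0.57)]
side bank [([547.0, -135.0, 5.0], 0.89), ([537.0, 213.0, 10.0], 0.73)]
side worn_blade [([490.0, 228.0, 148.0], 0.95), ([339.0, 185.0, -2.0], 0.94), ([347.0, -106.0, -4.0], 0.72), ([511.0, 57.0, -1.0], 0.65), ([750.0, -40.0, 4.0], 0.48)]
side worn_top [([488.0, 227.0, 201.0], 0.82), ([340.0, 191.0, 55.0], 0.72), ([345.0, -108.0, 55.0], 0.68), ([515.0, 54.0, 55.0], 0.6), ([749.0, -40.0, 54.0], 0.4)]
side good_blade_a [([584.0, 209.0, 11.0], 0.92), ([536.0, 218.0, 10.0], 0.91)]
```

View pics/cmp2.png

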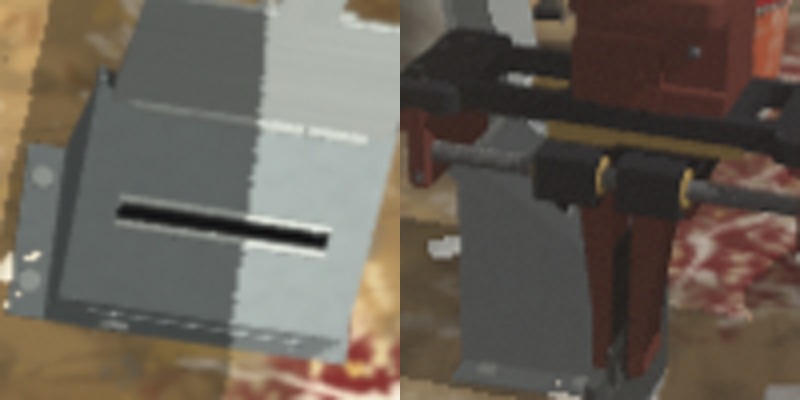

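The top crop shows the dark slot from about (117,209) to (328,239), i.e. full-frame (393.9,196.9) to (446.6,204.4). The side view of the bank is hidden by the gripper.

Run:
```python
from h import *
np.set_printoptions(precision=2,suppress=True)
im=cv2.imread('pics/top3.png',0).astype(float)
# subpixel dark band: darkness-weighted row per column
pts=[]
for u in range(397,445,4):
    v0=196.9+(u-393.9)*7.5/52.7; r=np.arange(int(v0)-6,int(v0)+8); g=im[r,u]; t=g.min()+.5*(np.median(g)-g.min())
    wt=np.clip(t-g,0,None); pts.append((u,(wt*r).sum()/wt.sum()))
pts=np.array(pts); k=np.polyfit(pts[:,0],pts[:,1],1); print(k, np.abs(np.polyval(k,pts[:,0])-pts[:,1]).max())
# ends along the line
for rng in (range(388,400),range(441,453)):
    print([int(cv2.getRectSubPix(im.astype(np.float32),(1,1),(float(u),float(np.polyval(k,u))))[0,0]) for u in rng])
for L,Rr in [((393.5),(447.))]:
    A=atz('top',(L,np.polyval(k,L)),105.5);B=atz('top',(Rr,np.polyval(k,Rr)),105.5);d=A-B
    print(A,B,(A+B)/2,np.linalg.norm(d),np.degrees(np.arctan2(-d[0],d[1])))
    print(w:=None)
```

```text
[  0.15 136.07] 0.1319281639037797
[98, 97, 97, 97, 97, 94, 59, 28, 23, 22, 21, 22]
[22, 23, 29, 30, 26, 68, 164, 178, 179, 179, 178, 179]
[544.18 -77.92 105.5 ] [ 526.49 -186.15  105.5 ] [ 535.33 -132.04  105.5 ] 109.66863879351074 -9.28263026124916
None
```

```bash
cat >> h.py <<'E'
S=np.array([535.3,-132.0,105.5]); yaw=-9.1
def goalR():
    Q=R.from_euler('z',yaw,degrees=True).as_matrix(); s,c=np.sin(np.radians(35)),np.cos(np.radians(35))
    return Q@np.array([[0,c,s],[1,0,0],[0,s,-c]])
def plan(gap,edge=58.2,off=(0,0)):
    G=goalR(); p=S-(edge+gap)*G[:,2]+G[:,0]*off[0]+G[:,1]*off[1]; o=get_obs(); Rt=R.from_rotvec(o['orientation']).as_matrix()
    d=Rt.T@(p-np.array(o['ee_pos'])); t=np.degrees(R.from_matrix(Rt.T@G).as_rotvec())
    print('t',o['t'],'goal',p.round(1),'shift/200',(d/200).round(3),'turn/30',(t/30).round(3),'F',o['ft_force'].round(1),'q',o['qpos'].round(2))
E
python3 -c "
from h import *
plan(40)"
```

```text
t 13.7 goal [ 479.7 -123.1  185.9] shift/200 [-1.723  0.401  0.106] turn/30 [-1.166  0.056 -0.177] F [ 0.3 -1.2 -2.5] q [0.42 0.34 1.84 0.   0.96 0.67]
```

```bash
python3 -m jog "-.86 .2 0 0 0 0 1;-.86 .2 0 0 0 0 1;-.86 .2 0 0 0 0 1;-.86 .2 0 0 0 0 1;-.86 .2 0 0 0 0 1"
python3 -m jog "-.86 .2 .1 -.58 .03 -.09 1;-.86 .2 .1 -.58 .03 -.09 1;-.86 .2 .1 -.58 .03 -.09 1;-.86 .2 .1 -.58 .03 -.09 1;-.86 .2 .1 -.58 .03 -.09 1;-.86 .2 .1 -.58 .03 -.09 1"
python3 -c "
from h import *
plan(40)"
```

```text
t: 14.2
ee_pos: [484.1, 51.3, 207.5]
orientation: [2.489, 1.916, -0.0]
ft_force: [1.6, 0.3, -2.2]
width: 4.9
grasp_force: 30.0
t: 14.8
ee_pos: [479.8, -122.4, 187.3]
orientation: [2.251, 1.824, 0.289]
ft_force: [0.8, 0.0, -3.6]
width: 5.0
grasp_force: 30.0
t 14.8 goal [ 479.7 -123.1  185.9] shift/200 [-0.004 -0.002  0.006] turn/30 [-0.586  0.026 -0.091] F [ 0.8  0.  -3.6] q [-0.29  0.21  2.14  0.07  0.49 -0.14]
```

```bash
python3 -m jog "0 0 0 -.586 .026 -.091 1;0 0 0 -.586 .026 -.091 1;0 0 0 -.586 .026 -.091 1;0 0 0 -.586 .026 -.091 1;0 0 0 -.586 .026 -.091 1;0 0 0 -.586 .026 -.091 1"
python3 - <<'E'
from h import *
np.set_printoptions(precision=1,suppress=True)
plan(40)
o=get_obs(); G=goalR(); p=np.array(o['ee_pos']); Rt=R.from_rotvec(o['orientation']).as_matrix()
print('expected edge',p+58.2*Rt[:,2],'top',p+2.2*Rt[:,2])
for c in ['wrist','side','top']:
    m,T=cam(c); im=get_image(c)[:,:,::-1].copy(); cv2.imwrite(f'pics/{c}4.png',im)
    for n in ['slot_mouth','worn_blade','worn_top','lid_tongue']:
        print(c,n,[(w(T,d['xyz']).round(0).tolist(),round(d['confidence'],2)) for d in pinpoint(n,c)][:3])
mT=cam('wrist')
print(proj('wrist',[p+58.2*Rt[:,2]+a*Rt[:,0] for a in(-50,50)]+[S+a*G[:,0] for a in(-54,54)]+[p+2.2*Rt[:,2]+a*Rt[:,0] for a in(-50,50)],mT))
E
```

```text
t: 15.4
ee_pos: [481.6, -119.8, 188.6]
orientation: [1.997, 1.714, 0.548]
ft_force: [0.3, 0.4, -2.2]
width: 4.9
grasp_force: 30.0
t 15.4 goal [ 479.7 -123.1  185.9] shift/200 [-0. -0.  0.] turn/30 [-0. -0.  0.] F [ 0.3  0.4 -2.2] q [-0.3  0.2  2.3  1.3  0.1 -1.4]
expected edge [ 514.6 -124.4  140.9] top [ 482.8 -120.   186.8]
wrist slot_mouth [([538.0, -129.0, 107.0], 0.78)]
wrist worn_blade [([343.0, -114.0, -2.0], 0.95), ([746.0, -39.0, 3.0], 0.71), ([512.0, -128.0, 139.0], 0.57)]
wrist worn_top [([748.0, -38.0, 55.0], 0.95), ([342.0, -111.0, 57.0], 0.8), ([479.0, -121.0, 186.0], 0.78)]
wrist lid_tongue [([604.0, -137.0, 285.0], 0.66)]
side slot_mouth [([533.0, -131.0, 109.0], 0.8)]
side worn_blade [([512.0, 57.0, -3.0], 0.93), ([347.0, -107.0, -5.0], 0.75), ([752.0, -38.0, 0.0], 0.51)]
side worn_top [([517.0, 55.0, 55.0], 0.92), ([337.0, 185.0, 54.0], 0.91), ([343.0, -110.0, 57.0], 0.63)]
side lid_tongue [([606.0, -143.0, 280.0], 0.56)]
top slot_mouth [([532.0, -130.0, 107.0], 0.89)]
top worn_blade [([750.0, -42.0, -0.0], 0.76), ([511.0, -129.0, 145.0], 0.6), ([331.0, 183.0, 5.0], 0.59)]
top worn_top [([481.0, -123.0, 185.0], 0.92), ([507.0, 52.0, 59.0], 0.82), ([341.0, -110.0, 60.0], 0.75)]
top lid_tongue []
[[322.1 291.2]
 [321.9 147.1]
 [318.8 274.3]
 [318.7 141.8]
 [322.2 346.6]
 [322.  160.8]]
```

View pics/wrist4.png

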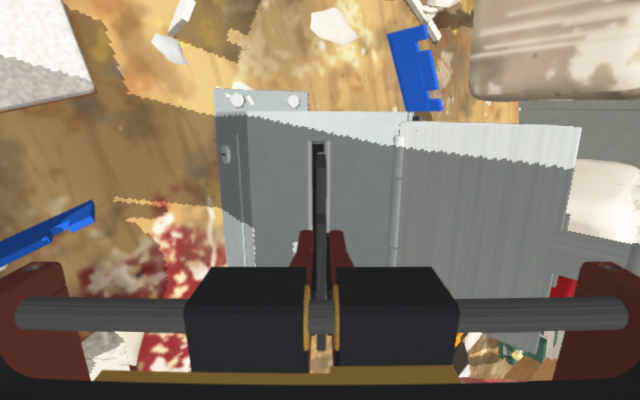

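The wrist view shows the blade edge-on at column 321, slot centre at column 319, and the slot's far end at row 142. They are aligned, but joint 5 is at its limit (about 0.11). I'll check what remains and whether it eases further in.

Run:
```python
from h import *
from scipy.optimize import least_squares
np.set_printoptions(precision=4,suppress=True)
o=get_obs(); p=np.array(o['ee_pos']); Rt=R.from_rotvec(o['orientation']).as_matrix(); G=goalR(); q=o['qpos']
print(o['t'],p,'q',q)
pg=S-98.2*G[:,2]; print('shift200',Rt.T@(pg-p)/200,'turn deg',np.degrees(R.from_matrix(Rt.T@G).as_rotvec()))
# FK: q order z,y,y,z,y,z
def fk(q,L):
    a,h,L1,e,L2,Lt=L
    r=lambda ax,t:R.from_euler(ax,t).as_matrix()
    A=r('z',q[0])@r('y',q[1]); P=np.array([0,0,h])+r('z',q[0])@[a,0,0]+A@[0,0,L1]
    A=A@r('y',q[2]); P=P+A@[e,0,L2]; A=A@r('z',q[3])@r('y',q[4]); P=P+A@[0,0,Lt]
    return P,A@r('z',q[5])
D=[([1.15102481,.42382,1.630643,0,1.088614,-.019022],[243.6,575.0,238.9]),([.38,.32,1.85,0,.97,.65],[489.68,210.42,214.15]),([.42,.34,1.84,0,.96,.67],[489,230.7,207.7]),([-.29,.21,2.14,.07,.49,-.14],[479.8,-122.4,187.3]),(q,p)]
W=[5,1,1,1,5]
f=lambda L:np.concatenate([wt*(fk(a,L)[0]-b) for (a,b),wt in zip(D,W)]+[(L-np.array([0,300,400,0,400,200]))*.002])
s=least_squares(f,[0,300,400,0,400,200]); print(s.x); print([np.round(fk(a,s.x)[0]-b,1) for a,b in D]); print(fk(q,s.x)[1][:,2],Rt[:,2])
np.save('L.npy',s.x)
```

```text
16.15 [ 481.1453 -121.3971  188.384 ] q [-0.3371  0.1894  2.3195  1.28    0.1167 -1.4255]
shift200 [-0.0096 -0.0118  0.0066] turn deg [-0.1596 -0.6002  0.0239]
[-40.7797 576.7304 516.7581 163.4324 598.4036 385.4269]
[array([11.1, -4.3,  0.5]), array([ -2.7, -15.9,  -4.8]), array([ -5.6, -14.8,  -5.7]), array([-4.1, -6.3, -9.7]), array([-0.2, -1.6,  0.3])]
[ 0.5657 -0.08   -0.8207] [ 0.5657 -0.08   -0.8207]
```

Run:
```python
from h import *
from scipy.optimize import least_squares
np.set_printoptions(precision=3,suppress=True)
r=lambda ax,t:R.from_euler(ax,t).as_matrix()
def fk(q,L):
    a,h,L1,e,L2,Lt,d=L
    B=r('z',q[0]); A=B@r('y',q[1]); P=np.array([0,0,h])+B@[a,d,0]+A@[0,0,L1]
    A=A@r('y',q[2]); P=P+A@[e,0,L2]; A=A@r('z',q[3])@r('y',q[4]); return P+A@[0,0,Lt],A@r('z',q[5])
o=get_obs(); q0=np.array(o['qpos']); p=np.array(o['ee_pos'])
D=[([1.15102481,.42382,1.630643,0,1.088614,-.019022],[243.6,575.0,238.9]),([.38,.32,1.85,0,.97,.65],[489.68,210.42,214.15]),([.42,.34,1.84,0,.96,.67],[489,230.7,207.7]),([-.29,.21,2.14,.07,.49,-.14],[479.8,-122.4,187.3]),(q0,p)]
W=[5,1,1,1,5]
x0=np.array([0,400,450,0,400,200,0])
s=least_squares(lambda L:np.concatenate([wt*(fk(a,L)[0]-b) for (a,b),wt in zip(D,W)]+[(L-x0)*.001]),x0); L=s.x
print(L,[np.round(fk(a,L)[0]-b,1) for a,b in D])
G=goalR(); q=q0
off=p-fk(q0,L)[0]
for gap in (40,20,0,-10,-20,-30,-36):
    t=S-(58.2+gap)*G[:,2]-off
    for nm,lo,hi,st in (('cur',-1.31,4.45,q),('q4~0',-1.31,1.2,np.r_[q[:3],0,.15,-.1]),('q4~pi',2,4.45,np.r_[q[:3],3.1,.15,-2.4])):
        k=least_squares(lambda x:np.concatenate([(fk(x,L)[0]-t)/10,5*R.from_matrix(fk(x,L)[1].T@G).as_rotvec()]),np.clip(st,[-3,-.9,.1,lo,.111,-2.53],[3,2.1,2.57,hi,2.68,2.53]),bounds=([-3,-.9,.09,lo,.11,-2.54],[3,2.11,2.58,hi,2.69,2.54]))
        print(gap,nm,k.x,'cost',round(k.cost,4))
```

```text
[  2.373 332.89  553.457  84.41  490.244 295.879  11.716] [array([ 0.1, -0.1, -0.1]), array([ 2. , -1.4,  2. ]), array([0.4, 0.7, 1.3]), array([1. , 1.3, 0. ]), array([ 0. ,  0.2, -0. ])]
40 cur [-0.339  0.195  2.325  1.387  0.11   0.036] cost 0.0003
40 q4~0 [-0.336  0.193  2.318  1.2    0.11   0.226] cost 0.002
40 q4~pi [-0.334  0.201  2.346  2.     0.11  -0.572] cost 0.0169
20 cur [-0.334  0.254  2.312  1.847  0.11  -0.421] cost 0.0005
20 q4~0 [-0.332  0.247  2.289  1.2    0.11   0.227] cost 0.0189
20 q4~pi [-0.33   0.255  2.317  2.     0.11  -0.571] cost 0.0016
0 cur [-0.323  0.31   2.295  2.196  0.116 -0.763] cost 0.0
0 q4~0 [-0.328  0.3    2.26   1.2    0.11   0.228] cost 0.0492
0 q4~pi [-0.323  0.31   2.295  2.196  0.116 -0.763] cost 0.0
-10 cur [-0.32   0.337  2.287  2.325  0.127 -0.891] cost 0.0
-10 q4~0 [-0.326  0.326  2.245  1.2    0.11   0.228] cost 0.0682
-10 q4~pi [-0.32   0.337  2.287  2.325  0.127 -0.891] cost 0.0
-20 cur [-0.318  0.365  2.277  2.428  0.139 -0.993] cost 0.0
-20 q4~0 [-0.324  0.351  2.23   1.2    0.11   0.229] cost 0.0891
-20 q4~pi [-0.318  0.365  2.277  2.428  0.139 -0.993] cost 0.0
-30 cur [-0.315  0.392  2.268  2.51   0.152 -1.073] cost 0.0
-30 q4~0 [-0.323  0.376  2.216  1.2    0.11   0.229] cost 0.1116
-30 q4~pi [-0.315  0.392  2.268  2.51   0.152 -1.073] cost 0.0
-36 cur [-0.314  0.408  2.262  2.551  0.16  -1.113] cost 0.0
-36 q4~0 [-0.322  0.39   2.207  1.2    0.11   0.229] cost 0.1257
-36 q4~pi [-0.314  0.408  2.262  2.551  0.16  -1.113] cost 0.0
```

```bash
cat >> h.py <<'E'
from scipy.optimize import least_squares
r=lambda ax,t:R.from_euler(ax,t).as_matrix()
L=np.array([2.373,332.89,553.457,84.41,490.244,295.879,11.716])
def fk(q):
    a,h,L1,e,L2,Lt,d=L
    B=r('z',q[0]); A=B@r('y',q[1]); P=np.array([0,0,h])+B@[a,d,0]+A@[0,0,L1]
    A=A@r('y',q[2]); P=P+A@[e,0,L2]; A=A@r('z',q[3])@r('y',q[4]); return P+A@[0,0,Lt],A@r('z',q[5]+np.pi/2)
def target(gap,al=0.,edge=58.2,off=(0,0)):
    G=goalR(); G2=G@R.from_euler('y',al).as_matrix(); return S-gap*G[:,2]-edge*G2[:,2]+G[:,0]*off[0]+G[:,1]*off[1],G2
def go(gap,al=0.,**k):
    p,G2=target(gap,al,**k); o=get_obs(); Rt=R.from_rotvec(o['orientation']).as_matrix()
    print(round(o['t'],2),gap,'shift/200',(Rt.T@(p-o['ee_pos'])/200).round(4),'turn/30',(np.degrees(R.from_matrix(Rt.T@G2).as_rotvec())/30).round(4),'F',o['ft_force'].round(1),'q',o['qpos'].round(2))
E
python3 - <<'E'
from h import *
np.set_printoptions(precision=3,suppress=True)
q0=get_obs()['qpos']; print(fk(q0)[1]-R.from_rotvec(get_obs()['orientation']).as_matrix())
for al in (0,.05,.08,-.05):
    q=q0
    for gap in (40,0,-20,-36):
        t,G2=target(gap,al)
        k=least_squares(lambda x:np.concatenate([(fk(x)[0]-t)/10,5*R.from_matrix(fk(x)[1].T@G2).as_rotvec()]),np.clip(q,[-3,-.9,.1,-1.3,.111,-2.53],[3,2.1,2.57,4.4,2.68,2.53]),bounds=([-3,-.9,.09,-1.31,.11,-2.54],[3,2.11,2.58,4.45,2.69,2.54]))
        q=k.x; print(al,gap,q,'cost',round(k.cost,4))
E
python3 -c "
from h import *
go(20,.05); go(40,.05); go(20,.08)"
```

```text
[[ 0.  0. -0.]
 [-0.  0. -0.]
 [-0. -0. -0.]]
0 40 [-0.339  0.195  2.324  1.386  0.11  -1.534] cost 0.0003
0 0 [-0.323  0.31   2.295  2.193  0.116 -2.332] cost 0.0
0 -20 [-0.319  0.364  2.277  2.403  0.138 -2.54 ] cost 0.0
0 -36 [-0.322  0.405  2.256  2.401  0.152 -2.54 ] cost 0.0027
0.05 40 [-0.388  0.2    2.319  1.386  0.183 -1.573] cost 0.0
0.05 0 [-0.373  0.314  2.289  1.866  0.179 -2.048] cost 0.0
0.05 -20 [-0.366  0.368  2.271  2.061  0.19  -2.24 ] cost 0.0
0.05 -36 [-0.361  0.411  2.256  2.187  0.202 -2.364] cost 0.0
0.08 40 [-0.419  0.205  2.314  1.376  0.23  -1.589] cost 0.0
0.08 0 [-0.402  0.318  2.285  1.756  0.221 -1.964] cost 0.0
0.08 -20 [-0.394  0.372  2.267  1.922  0.227 -2.127] cost 0.0
0.08 -36 [-0.389  0.414  2.251  2.036  0.235 -2.239] cost 0.0
-0.05 40 [-0.314  0.189  2.304  0.757  0.11  -0.884] cost 0.0399
-0.05 0 [-0.306  0.31   2.3    2.419  0.11  -2.54 ] cost 0.0184
-0.05 -20 [-0.303  0.361  2.271  2.422  0.11  -2.54 ] cost 0.0247
-0.05 -36 [-0.3    0.4    2.247  2.424  0.11  -2.54 ] cost 0.0364
16.15 20 shift/200 [-0.0252 -0.0115  0.1068] turn/30 [-0.0053  0.0755  0.0007] F [ 0.6 -0.  -2. ] q [-0.34  0.19  2.32  1.28  0.12 -1.43]
16.15 40 shift/200 [-0.0241 -0.0118  0.0068] turn/30 [-0.0053  0.0755  0.0007] F [ 0.6 -0.  -2. ] q [-0.34  0.19  2.32  1.28  0.12 -1.43]
16.15 20 shift/200 [-0.0339 -0.0115  0.1073] turn/30 [-0.0054  0.1328  0.0006] F [ 0.6 -0.  -2. ] q [-0.34  0.19  2.32  1.28  0.12 -1.43]
```

```bash
python3 -m jog "-.02 -.005 .05 0 .08 0 1;-.02 -.005 .1 0 .08 0 1;-.02 -.005 .1 0 .08 0 1;-.02 -.005 .1 0 .08 0 1;-.02 -.005 .1 0 .08 0 1"
python3 - <<'E'
from h import *
go(20,.05); 
p0=get_obs(); mT=cam('wrist'); get_image('wrist'); Rt=R.from_rotvec(p0['orientation']).as_matrix(); p=np.array(p0['ee_pos'])
for d in outline_of('worn_blade','wrist')[:4]:
    v,u=np.nonzero(d['mask']); 
    if abs(u.mean()-320)<30:
        print(d['confidence'],v.min(),v.max()); print([(x,u[v==x].min(),u[v==x].max()) for x in range(v.min(),v.max(),10)])
print(proj('wrist',[p+58.2*Rt[:,2]+a*Rt[:,0] for a in(-50,50)]+[p+2.2*Rt[:,2]+a*Rt[:,0] for a in(-50,50)]+[S+a*goalR()[:,0] for a in(-54,54)],mT).round(1).tolist())
T=cam('top')[1]; get_image('top')
for n in ['slot_mouth','worn_blade','worn_top']: print(n,[(w(T,d['xyz']).round(0).tolist(),round(d['confidence'],2)) for d in pinpoint(n,'top')][:3])
print((p+58.2*Rt[:,2]).round(1),(p+2.2*Rt[:,2]).round(1))
go(20,.05)
E
```

```text
t: 16.65
ee_pos: [490.8, -126.6, 171.6]
orientation: [2.001, 1.737, 0.592]
ft_force: [0.6, -0.0, -2.3]
width: 4.6
grasp_force: 30.0
16.65 20 shift/200 [-0.0064 -0.0062  0.0079] turn/30 [-0.0054 -0.0046  0.0015] F [ 0.6 -0.  -2.3] q [-0.38  0.25  2.3   1.57  0.18 -1.75]
0.77 151 351Traceback (most recent call last):
  File "<stdin>", line 7, in <module>
    return umr_minimum(a, axis, None, out, keepdims, initial, where)
ValueError: zero-size array to reduction operation minimum which has no identity
```

Run:
```python
from h import *
p0=get_obs(); mT=cam('wrist'); im=get_image('wrist'); Rt=R.from_rotvec(p0['orientation']).as_matrix(); p=np.array(p0['ee_pos'])
cv2.imwrite('pics/wrist5.png',im[:,:,::-1]); cv2.imwrite('pics/w5c.png',cv2.resize(im[110:260,260:380,::-1],None,fx=4,fy=4,interpolation=cv2.INTER_CUBIC))
for d in outline_of('worn_blade','wrist')[:4]:
    v,u=np.nonzero(d['mask']); 
    if abs(u.mean()-320)<30:
        print(d['confidence'],v.min(),v.max()); print([(int(x),int(u[v==x].min()),int(u[v==x].max())) for x in np.unique(v)[::8]])
print(proj('wrist',[p+58.2*Rt[:,2]+a*Rt[:,0] for a in(-50,50)]+[p+2.2*Rt[:,2]+a*Rt[:,0] for a in(-50,50)]+[S+a*goalR()[:,0] for a in(-54,54)],mT).round(1).tolist())
T=cam('top')[1]; get_image('top')
for n in ['slot_mouth','worn_blade','worn_top']: print(n,[(w(T,d['xyz']).round(0).tolist(),round(d['confidence'],2)) for d in pinpoint(n,'top')][:3])
print((p+58.2*Rt[:,2]).round(1),(p+2.2*Rt[:,2]).round(1))
go(20,.05)
```

```text
0.91 152 351
[(152, 320, 322), (160, 317, 326), (168, 316, 327), (176, 315, 327), (184, 315, 327), (192, 317, 326), (200, 316, 326), (208, 316, 326), (216, 316, 326), (224, 316, 326), (232, 316, 326), (240, 316, 326), (248, 317, 327), (256, 316, 327), (264, 316, 327), (272, 316, 326), (280, 316, 327), (288, 317, 327), (296, 317, 327), (337, 317, 325), (345, 316, 325)]
[[321.4, 293.5], [321.5, 149.9], [321.5, 349.3], [321.7, 164.5], [319.7, 287.6], [319.8, 143.7]]
slot_mouth [([532.0, -134.0, 106.0], 0.9)]
worn_blade [([747.0, -43.0, 1.0], 0.76), ([510.0, 56.0, 6.0], 0.74), ([346.0, -113.0, 0.0], 0.63)]
worn_top [([492.0, -132.0, 169.0], 0.7), ([745.0, -44.0, 56.0], 0.67), ([506.0, 55.0, 56.0], 0.61)]
[ 524.2 -128.9  124. ] [ 492.2 -126.7  169.9]
17.05 20 shift/200 [-0.006  -0.0069  0.0071] turn/30 [-0.0049 -0.0046  0.0012] F [-0.4 -0.2 -2. ] q [-0.38  0.25  2.3   1.57  0.18 -1.76]
```

View pics/w5c.png

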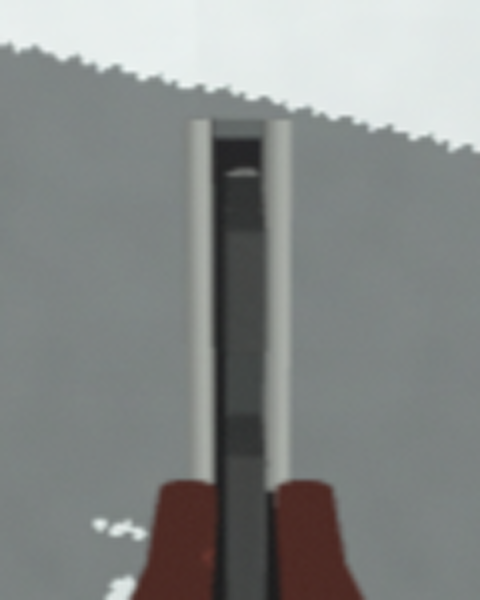

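Slot interior centre is at column 319.8 and the blade centre at about 320.6, so they are aligned within 1 mm, with both ends inside the slot. Inserting in steps.

```bash
python3 -m jog "-.003 -.0045 .03 0 0 0 1;-.005 -.0045 .06 0 0 0 1;-.006 -.0045 .09 0 0 0 1;-.008 -.0045 .12 0 0 0 1;-.009 -.0045 .157 0 0 0 1;-.009 -.0045 .157 0 0 0 1"; python3 -c "
from h import *
go(-10,.05);go(-34,.05)"
```

```text
t: 17.65
ee_pos: [508.1, -129.7, 144.5]
orientation: [2.003, 1.736, 0.591]
ft_force: [-0.0, -0.7, -1.8]
width: 5.1
grasp_force: 30.0
17.65 -10 shift/200 [-0.0043 -0.0004 -0.0032] turn/30 [-0.007  -0.0045  0.0001] F [-0.  -0.7 -1.8] q [-0.37  0.34  2.28  1.94  0.18 -2.12]
17.65 -34 shift/200 [-0.0105  0.      0.1166] turn/30 [-0.007  -0.0045  0.0001] F [-0.  -0.7 -1.8] q [-0.37  0.34  2.28  1.94  0.18 -2.12]
```

```bash
python3 -m jog "-.004 0 .025 0 0 0 1;-.006 0 .05 0 0 0 1;-.007 0 .075 0 0 0 1;-.009 0 .1 0 0 0 1;-.011 0 .126 0 0 0 1;-.011 0 .126 0 0 0 1;-.011 0 .126 0 0 0 1"; python3 -c "
from h import *
go(-36,.05)"
```

```text
t: 18.35
ee_pos: [522.0, -131.6, 124.2]
orientation: [2.001, 1.739, 0.594]
ft_force: [2.3, 6.0, -5.1]
width: 4.6
grasp_force: 30.0
18.35 -36 shift/200 [-0.0063  0.0005  0.0033] turn/30 [-0.0054 -0.0092  0.0028] F [ 2.3  6.  -5.1] q [-0.36  0.4   2.26  2.15  0.2  -2.33]
```

```bash
python3 -m jog "0 0 0 0 0 0 .4;0 0 0 0 0 0 .4;0 0 0 0 0 0 .4;0 0 0 0 0 0 .4;0 0 0 0 0 0 .4"
python3 -m jog "0 0 -.1 0 0 0 .4;0 0 -.2 0 0 0 .4;0 0 -.4 0 0 0 .4;0 0 -.4 0 0 0 .4;0 0 -.4 0 0 0 .4"
python3 - <<'E'
from h import *
o=get_obs(); print(o['t'],o['ee_pos'],o['width'],o['qpos'].round(2))
for c in ['wrist','top','side']:
    m,T=cam(c); im=get_image(c); cv2.imwrite(f'pics/{c}6.png',im[:,:,::-1])
    for n in ['worn_blade','worn_top','slot_mouth','lid_tongue']: print(c,n,[(w(T,d['xyz']).round(0).tolist(),round(d['confidence'],2)) for d in pinpoint(n,c)][:5])
im=cv2.imread('pics/wrist6.png',0)
m=cam('wrist'); 
for a in (-30,-10,10,30,45):
    u,v=proj('wrist',[S+a*goalR()[:,0]],m)[0].round().astype(int); print(a,(u,v),im[v,u-14:u+15:2])
E
```

```text
t: 18.85
ee_pos: [522.2, -133.0, 124.5]
orientation: [2.002, 1.736, 0.592]
ft_force: [-1.1, 0.4, 0.7]
width: 26.3
grasp_force: 0.0
t: 19.35
ee_pos: [475.8, -129.9, 191.3]
orientation: [2.0, 1.736, 0.592]
ft_force: [0.1, -0.3, 0.1]
width: 26.5
grasp_force: 0.0
19.35 [ 475.80594809 -129.85343841  191.30240744] 26.527398529326224 [-0.4   0.18  2.32  1.29  0.2  -1.49]
wrist worn_blade [([750.0, -39.0, 2.0], 0.85), ([343.0, -110.0, -0.0], 0.73)]
wrist worn_top [([344.0, -110.0, 58.0], 0.83), ([750.0, -35.0, 57.0], 0.66)]
wrist slot_mouth [([538.0, -132.0, 104.0], 0.82)]
wrist lid_tongue [([601.0, -141.0, 281.0], 0.78)]
top worn_blade [([343.0, -113.0, -1.0], 0.65), ([747.0, -42.0, 2.0], 0.59), ([511.0, 56.0, 4.0], 0.56), ([334.0, 183.0, 3.0], 0.55)]
top worn_top [([746.0, -45.0, 54.0], 0.95), ([341.0, -110.0, 60.0], 0.78), ([337.0, 186.0, 59.0], 0.52), ([505.0, 52.0, 60.0], 0.48)]
top slot_mouth [([534.0, -132.0, 110.0], 0.82)]
top lid_tongue [([608.0, -143.0, 285.0], 0.64)]
side worn_blade [([345.0, -107.0, -4.0], 0.81), ([335.0, 186.0, -3.0], 0.79), ([514.0, 57.0, -3.0], 0.71), ([751.0, -40.0, -1.0], 0.67)]
side worn_top [([340.0, 190.0, 54.0], 0.88), ([515.0, 54.0, 55.0], 0.88), ([343.0, -111.0, 58.0], 0.68), ([748.0, -40.0, 53.0], 0.59), ([601.0, -143.0, 281.0], 0.23)]
side slot_mouth [([537.0, -134.0, 111.0], 0.91)]
side lid_tongue [([605.0, -145.0, 282.0], 0.58), ([548.0, -132.0, 5.0], 0.15)]
-30 (np.int64(321), np.int64(241)) [121 123 146 158  57  29  28  31  31  71 129 155 147 120 120]
-10 (np.int64(321), np.int64(217)) [123 125 148 159  58  29  30  30  29  58 127 154 151 122 121]
10 (np.int64(321), np.int64(192)) [121 126 151 159  51  34  31  31  33  57 126 152 152 124 123]
30 (np.int64(321), np.int64(167)) [121 129 153 157  51  33  33  34  34  57 125 152 154 123 121]
45 (np.int64(321), np.int64(147)) [122 131 156 158  53  34  35  33  36  58 124 150 159 126 122]
```

Run:
```python
from h import *
a=cv2.imread('pics/top3.png'); b=cv2.imread('pics/top6.png'); w4=cv2.imread('pics/wrist5.png')
for u in range(396,446,6):
    v=int(round(136.07+.155*(u-0)-.0)) if 0 else int(round(196.9+(u-393.9)*7.5/52.7))
    print(u,a[v-3:v+4,u].mean(1).astype(int),b[v-3:v+4,u].mean(1).astype(int))
m=camera_model('side')
for n in ['worn_blade','good_blade_a']:
    T=cam('side')[1]
    print(n,[(w(T,d['xyz']).round(0).tolist(),round(d['confidence'],2)) for d in pinpoint(n,'side')])
```

```text
396 [133  93  41  23  23  55 127] [147  98  43  24  24  57 129]
402 [129  84  36  21  23  59 128] [132  86  38  22  24  60 130]
408 [128  75  31  22  26  64 133] [131  76  32  20  26  65 136]
414 [126  73  31  22  29  77 135] [128  75  31  22  30  78 138]
420 [121  62  27  22  35  91 135] [122  64  28  21  36  93 138]
426 [137 165  82  30  22  36 102] [131 118  57  25  21  36  94]
432 [205 211  95  28  20  43 127] [36 36 35 35 30 35 55]
438 [209 204  87  25  22  52 145] [35 34 33 33 35 36 41]
444 [214 209  99  43  24  56 150] [35 34 34 33 33 33 34]
worn_blade [([345.0, -107.0, -4.0], 0.81), ([335.0, 186.0, -3.0], 0.79), ([514.0, 57.0, -3.0], 0.71), ([751.0, -40.0, -1.0], 0.67)]
good_blade_a [([535.0, 213.0, 13.0], 0.93), ([587.0, 205.0, 11.0], 0.68), ([538.0, -134.0, 108.0], 0.6)]
```

The slot now looks exactly as it did empty, so the flap is shut behind the blade. The lid is on its stop and both good blades are in place. Handing in.

```bash
python3 -m jog "0 0 -.15 0 0 0 .4;0 0 -.15 0 0 0 .4;0 0 -.15 0 0 0 .4;0 0 -.15 0 0 0 .4;0 0 -.15 0 0 0 .4;0 0 -.15 0 0 0 .4"; python3 -c "
from workcell import *
print(close_job())"
```

```text
t: 20.8
ee_pos: [459.3, -128.5, 214.0]
orientation: [2.002, 1.737, 0.592]
ft_force: [-0.5, 0.2, -0.2]
width: 26.4
grasp_force: 0.0
the job is handed in; nothing more can be done
None
```

I opened the lid onto its stop and posted the worn blade through the slot into the bank, and the last camera readings show both good blades still standing in the block; I handed the job in at about 21 s of the 58 s allowed, but no verdict came back.

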